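# Drop a spent battery into the lever bin and ease the lid shut

### The arm

A 7-joint arm with a two-finger parallel gripper is mounted at the origin on a cart in front of the work surface, level with it; the furniture and walls round the work are solid. World frame = base frame: x ahead of the robot, y to its left, z up, the work surface at z = 0. Lengths are in m, angles in rad, forces in N, time in s.
With the tool pointing down it reaches from about 0.4 to 0.875 m from the base axis. Payload 6.5 kg.
Tool frame: the origin (TCP) lies on the centre line of the jaws, within the pads' length; the fingertips stand 8 mm ahead of it and the grasp point (between the pads) lies 11 mm behind it; z points along the fingers, y is the line along which they close (so a half turn about z gives the same grasp; the last joint's range is limited). The gripper opens to 85 mm and grips with 20 to 120 N. Pads are 22 mm wide; open, the fingers measure 114 mm over their backs; the gripper's body (76 mm by 85 mm) begins 54 mm behind the grasp point. The pads swing forward as they close: fully open they stand 13 mm farther back than shut.
Start: joints at [-1.192, 0.536, -0.004, 1.538, 0.003, 1.067, -0.071], TCP at [0.28, 0.587, 0.239] pointing down, gripper open.
Joint ranges: [-2.7, 2.7], [-0.37, 2.16], [-1.27, 1.26], [0.24, 2.4], [-1.31, 4.45], [0.19, 1.91], [-2.76, 2.76]. Speed limits (rad/s): [2.39, 2.39, 3.14, 3.14, 3.14, 3.14, 3.14].

### API

Orientations are given as a unit quaternion [x, y, z, w].
In Python, from cell import r, imaging gives the robot as it stands.
- The arm moves only by the tool send_rows, never from a script. Its arguments are lists of equal length, an entry for each row: "dp": the shift along the tool's x, y, z normalised to -1 to 1, where 1 is 0.03 m, a list of three; "yaw": the turn about the tool's z normalised to -1 to 1, where 1 is 90 degrees; "hand": the closure, from 0 (fully open) to 1 (shut). A call has 1 to 10 rows; each row shifts and turns the commanded pose from where the row before left it, along the tool's axes as they then stand; what a row does not reach is not made up. A row lasts 1/8 s, in which the tool goes at most 62.5 mm and 10.7 degrees, less where a joint would pass 70% of its speed; a pose out of reach is approached as far as the arm can. A call with a number of a shift or a turn outside -1 to 1 is refused whole. A call with a gripper value outside its range is refused whole. The fingers move at their own pace and stop on an object; "grip_force" is the grip in N (left out, the last holds). Time passes only in rows, so rows that do not move let the fingers close. It gives the time, the measured TCP pose, the force, the opening and the grip force at its end, in the units of the state.
- r.sense(): the state, without advancing time (a new reading comes with each control period).
- imaging.camera(name): name is "side" or "top" or "wrist"; returns a dict with "frame" (480x640x3 uint8, red, green, blue), "K" (3x3 intrinsics, pixels), "extrinsics" (4x4, takes a point from camera to world coordinates). Camera axes: x right, y down, z forward; pixel columns grow to the right and rows downward; lengths in m; the calibration is good to about 2 mm. A picture is of the moment at which its call begins. There is no depth.
- r.close_job(): hands the job in; it is judged then, once.
The state is a dict: "clock": time; "joint_positions": joint angles; "joint_velocities": joint speeds; "joint_torque": joint torques, N m; "tcp_pos": TCP position; "tool_rot": TCP orientation; "force": force on the tool from outside, world axes, zero at the start; "moment": the same for the moment, N m; "gripper_width": opening from 0.0 (shut) to 1.0 (fully open); "grasp_force": force on a finger pad.
Only numpy, scipy, OpenCV 4.12 (cv2) and the standard library are available. Lean on these libraries where they do the work, as an engineer would, in place of code of your own. Each camera call takes 0.05 s, during which the arm holds its last target. There are 200 camera calls.

### The job

Get the spent battery on the ramp into the battery bin without picking it up: press the bin's front lever all the way down with your fingertips so that the linked lid stands wide open and the battery rolls in by itself, then let the lever up slowly so that the lid is eased fully shut and does not slam. Work the lid by the lever only: do not grip the lever, do not touch the lid or the battery, and leave the torch, vial, jar and tape roll where they are.

Things in the scene. Friction and masses are not known exactly. Their poses are not given: they have to be found in the camera images.
- battery_bin: grey plastic box fixed to the desk, 140 deep (x) x 130 wide (y) x 110 high, walls 4, open at the top under its lid; inner floor about 4 above the desk. Origin: centre of its underside, on the desk. Its -x side is the front, with the lever; z is up. On its +y side an aluminium ramp 72 wide, 88 long (centred at x = -20 in the bin's frame) slopes down towards the bin at 0.21 rad and ends at the rim, 110 high; its top stands at most 138 above the desk
- lid_front (a point): middle of the front edge of the flat aluminium lid, 8.5 above its underside. The lid, 148 x 130 x 16, lies on the bin's rim, hinged along the bin's rear (+x) rim; its left (+y) edge holds the battery back while it is shut
- bin_lid (a joint): lid angle in rad: 0 shut, 1.05 wide open. Linked to the lever: lid angle = 2.1 x lever angle. The lid is weighted (about 0.26 kg) and nothing holds it up: when the lever is let go, even from a small opening, it falls shut and slams. Let it close over about 1.5 s or longer, keeping the fingertips on the lever until it is right up
- bin_lever (a joint): lever angle in rad: 0 up (lid shut), 0.5 fully down at its stop (lid wide open). It pivots about the bin's y axis at (-66, 0, 66) in the bin's frame. Pressing at the pad takes about 5 N to start and 2 to 3 N to hold it down, a little more or less as the lid's weight varies; the lid's weight brings the lever back up
- lever_pad (a point): middle of the top of the ribbed black rubber pad (40 x 46) on the lever: a steel tongue 56 wide over its two down-turned side flanges (17 deep) that stands out 93 in front of the bin, to be pressed from above and not pinched by its flanges. At rest the tongue rises towards the robot by 0.25 rad; fully down it dips by 0.25 rad. This point lies 77 from the pivot: 87 above the desk at rest, about 49 fully down; nothing is underneath
- cell: spent battery, 15 dia x 50 long, lying with its axis along the bin's x on the ramp against the lid's left edge; it rolls into the bin by itself when the lid rises. Origin: at the start, centre of its end face nearer the robot; z runs along the battery to its other end
- cell_mid (a point): middle of the battery
- torch: flat black torch with an orange head, 46 x 133 x 30, lying on the desk; leave it. Origin: centre of its underside
- vial: standing sample vial with a cap, 23 dia x 62 high; leave it. Origin: centre of its underside
- jar: standing low white jar with a grey screw cap, 48 dia x 42 high; leave it. Origin: centre of its underside
- tape: roll of masking tape lying flat, 98 dia x 25 high; leave it. Origin: centre of its underside

How it is judged:
By the outcome, as a careful person would: the job done as asked, in the order asked, and still so for the second after the job is handed in, with the robot touching nothing.
It also fails if it takes over 40 s, if anything falls off the work surface, if the arm or the gripper's body presses on something with over 40 N, if the wrist force passes 120 N, or if a joint passes its speed limit or range.

## Working session

There is one attempt and no reset: what is moved stays moved. The work goes in short steps, Python scripts to look and compute and a tool call to move; the robot and the scene stay as the last step left them, time stands still between calls to the robot, and variables do not carry over. Pictures are saved under pics/ and viewed, at most 10 in all, crops included, and the job is handed in when it is done.

Besides the shell and the picture viewer there is one more tool, called after "Emit:" by a JSON object that holds its "api" and its "payload". send_rows: Moves the arm, as the interface text tells. Scaled input: -1 to 1 covers 0.03 m each way for a shift and 90 degrees each way for a turn. Its arguments: {"type":"object","properties":{"dp":{"type":"array"},"yaw":{"type":"array"},"hand":{"type":"array"},"grip_force":{"type":"number"}},"required":["dp","yaw","hand"]}

```bash
mkdir -p pics
cat > h.py <<'E'
from cell import r, imaging
import numpy as np, cv2
def snap(n,f):
    c=imaging.camera(n); cv2.imwrite('pics/'+f,c['frame'][:,:,::-1]); np.savez('pics/'+f+'.npz',K=c['K'],E=c['extrinsics']); return c
def hit(f,u,v,z):
    d=np.load('pics/'+f+'.npz'); ray=d['E'][:3,:3]@np.linalg.inv(d['K'])@[u,v,1]; o=d['E'][:3,3]; return o+ray*(z-o[2])/ray[2]
def proj(f,p):
    d=np.load('pics/'+f+'.npz'); q=d['K']@(d['E'][:3,:3].T@(np.array(p)-d['E'][:3,3])); return q[:2]/q[2]
E
python3 - <<'E'
from h import *
snap('top','top1.png');snap('side','side1.png')
s=r.sense();print(s)
E
```

```text
{'clock': 0.1, 'joint_positions': array([-1.19219453,  0.53712787, -0.00442853,  1.53876188,  0.00263784,
        1.06731496, -0.07118529]), 'joint_velocities': array([-0.00103111, -0.00150806, -0.00057388, -0.00272212,  0.00156006,
        0.00088501, -0.00055181]), 'joint_torque': array([ 2.68295946e-03, -5.84567642e+01,  1.05150606e+00, -2.59777075e+01,
        1.25921410e-02,  4.63231205e-03, -1.37203017e-05]), 'tcp_pos': array([0.27946835, 0.58623472, 0.23848138]), 'tool_rot': array([ 2.20525130e-01,  9.75380962e-01, -7.97202922e-04, -9.99335402e-05]), 'force': array([ 1.32553996, -0.0699254 ,  0.73712611]), 'moment': array([-0.02379498, -0.0323437 ,  0.01007625]), 'grasp_force': 0.0, 'gripper_width': 0.9973858945228629}
```

View pics/top1.png

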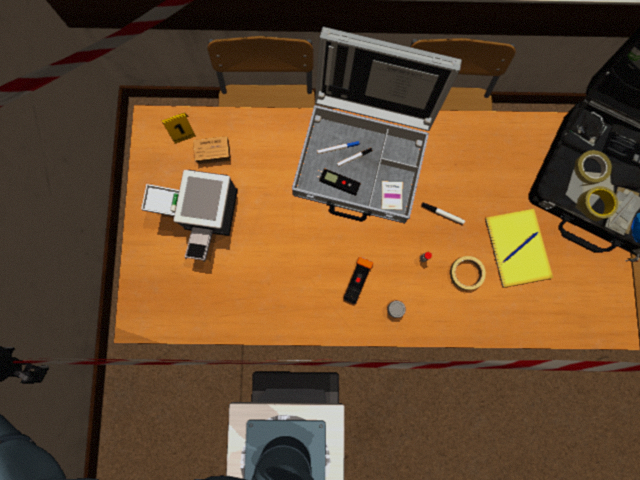

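View pics/side1.png

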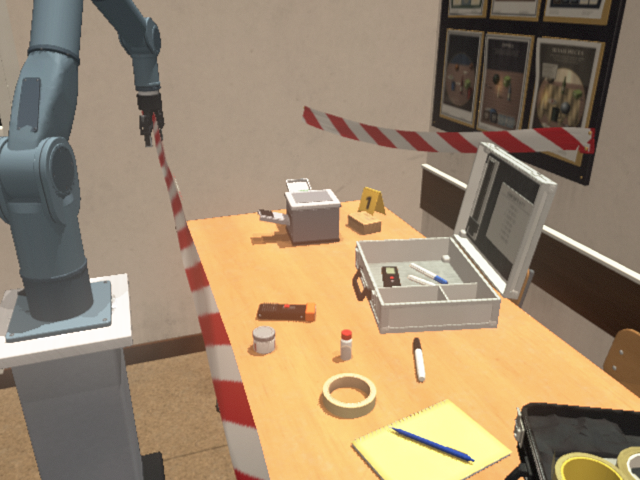

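The top view shows the bin at about (203,205), its lever pad at about (197,248), the ramp on the left at (158,200), and the torch, jar, vial and tape well to the right. I'll enlarge the bin in both pictures.

Run:
```python
from h import *
a=cv2.imread('pics/top1.png')[160:270,130:250];b=cv2.imread('pics/side1.png')[170:250,250:350]
a=cv2.resize(a,None,fx=5,fy=5,interpolation=cv2.INTER_CUBIC)
cv2.imwrite('pics/c1.png',a)
f='top1.png'
d=np.load('pics/top1.png.npz');print(d['E'].round(3),d['K'])
for u,v,z in [(197,248,.087),(203,200,.12),(285,450,0)]: print(hit(f,u,v,z).round(3))
```

```text
[[ 0.014 -0.985  0.17   0.374]
 [-1.    -0.016 -0.006 -0.071]
 [ 0.009 -0.17  -0.985  1.383]
 [ 0.     0.     0.     1.   ]] [[476.04328854   0.         317.6514685 ]
 [  0.         476.04328854 240.50536826]
 [  0.           0.           1.        ]]
[0.572 0.252 0.087]
[0.7   0.235 0.12 ]
[0.03  0.001 0.   ]
```

View pics/c1.png

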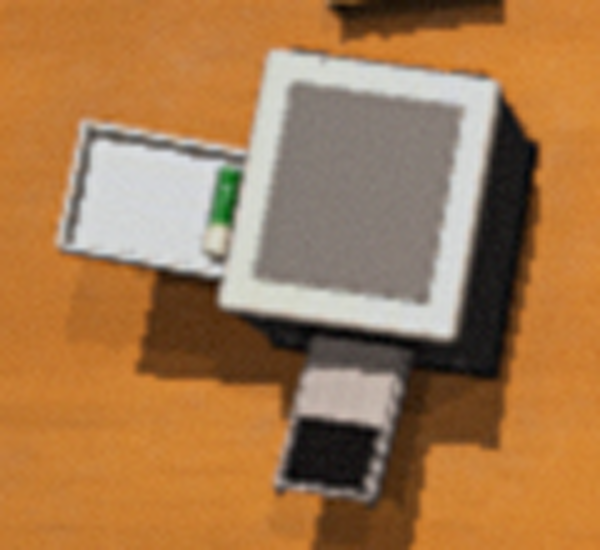

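The crop shows the lid corners at (270,50), (500,80), (460,340), (220,310). The pad is centred at about (333,452) and the battery is at about (222,210) on the ramp.

Run:
```python
from h import *
f='top1.png'
g=lambda u,v,z: hit(f,130+u/5,160+v/5,z)
L=[g(*c,.126) for c in [(270,50),(500,80),(460,340),(220,310)]]
for i in range(4): print(L[i].round(4), np.linalg.norm(L[i]-L[i-1]).round(4))
rear=(L[0]+L[1])/2; fr=(L[2]+L[3])/2; ax=(rear-fr)[:2]; 
ay=(L[0]+L[3]-L[1]-L[2])[:2]
print('yaw',np.arctan2(ax[1],ax[0]),np.arctan2(-ay[0],ay[1]))
P=g(333,452,.087); print('pad',P)
y=(np.arctan2(ax[1],ax[0])+np.arctan2(-ay[0],ay[1]))/2
c=np.array([np.cos(y),np.sin(y)])
print('pad from lid front', P[:2]-fr[:2], (fr[:2]-P[:2])@c, (fr[:2]-P[:2])@[-c[1],c[0]])
q=r.sense()['tool_rot']
from scipy.spatial.transform import Rotation as R
print(R.from_quat(q).as_matrix().round(3), 'tilt')
for n,(u,v,z) in dict(torch=(358,281,.03),jar=(396,310,.042)).items(): print(n,hit(f,u,v,z).round(3))
```

```text
[0.7821 0.2902 0.126 ] 0.1471
[0.7672 0.1635 0.126 ] 0.1276
[0.6218 0.1783 0.126 ] 0.1462
[0.6361 0.3079 0.126 ] 0.1304
yaw -0.11130604700198532 -0.11360585925689308
pad [0.56567586 0.25257991 0.087     ]
pad from lid front [-0.06328491  0.00946933] 0.06394780591649665 -0.0023077412714470023
[[-0.903  0.43  -0.001]
 [ 0.43   0.903 -0.002]
 [-0.    -0.002 -1.   ]] tilt
torch [ 0.493 -0.196  0.03 ]
jar [ 0.413 -0.301  0.042]
```

Run:
```python
from h import *
# barrier tape: which height z makes top-view point (u,363) fall on the side-view tape line?
line=np.array([(157,130),(172,190),(190,265),(213,365)])
for z in (0.1,.2,.3,.4,.6,.8):
    o=[]
    for u in (100,250,400,550):
        p=hit('top1.png',u,363+ (u-300)*.012,z); o.append((p[0].round(2),p[1].round(2),*proj('side1.png',p).round()))
    print(z,o)
```

```text
0.1 [(np.float64(0.27), np.float64(0.48), np.float64(158.0), np.float64(195.0)), (np.float64(0.27), np.float64(0.09), np.float64(170.0), np.float64(242.0)), (np.float64(0.27), np.float64(-0.3), np.float64(190.0), np.float64(318.0)), (np.float64(0.27), np.float64(-0.69), np.float64(229.0), np.float64(464.0))]
0.2 [(np.float64(0.28), np.float64(0.44), np.float64(158.0), np.float64(168.0)), (np.float64(0.28), np.float64(0.08), np.float64(170.0), np.float64(207.0)), (np.float64(0.28), np.float64(-0.28), np.float64(189.0), np.float64(268.0)), (np.float64(0.28), np.float64(-0.65), np.float64(223.0), np.float64(381.0))]
0.3 [(np.float64(0.29), np.float64(0.4), np.float64(158.0), np.float64(139.0)), (np.float64(0.29), np.float64(0.07), np.float64(169.0), np.float64(169.0)), (np.float64(0.29), np.float64(-0.26), np.float64(187.0), np.float64(216.0)), (np.float64(0.29), np.float64(-0.6), np.float64(217.0), np.float64(299.0))]
0.4 [(np.float64(0.29), np.float64(0.35), np.float64(158.0), np.float64(107.0)), (np.float64(0.29), np.float64(0.05), np.float64(169.0), np.float64(129.0)), (np.float64(0.3), np.float64(-0.25), np.float64(185.0), np.float64(162.0)), (np.float64(0.3), np.float64(-0.55), np.float64(212.0), np.float64(218.0))]
0.6 [(np.float64(0.31), np.float64(0.27), np.float64(159.0), np.float64(32.0)), (np.float64(0.31), np.float64(0.03), np.float64(168.0), np.float64(38.0)), (np.float64(0.31), np.float64(-0.21), np.float64(181.0), np.float64(46.0)), (np.float64(0.31), np.float64(-0.45), np.float64(201.0), np.float64(59.0))]
0.8 [(np.float64(0.33), np.float64(0.18), np.float64(159.0), np.float64(-61.0)), (np.float64(0.33), np.float64(0.0), np.float64(166.0), np.float64(-69.0)), (np.float64(0.33), np.float64(-0.17), np.float64(176.0), np.float64(-80.0)), (np.float64(0.33), np.float64(-0.35), np.float64(190.0), np.float64(-96.0))]
```

Run:
```python
from h import *
c=snap('wrist','w0.png')
b=cv2.imread('pics/side1.png')[60:180,100:220]; w=cv2.imread('pics/w0.png'); t=cv2.imread('pics/top1.png')[330:430,0:130]
o=np.hstack([cv2.resize(b,(400,400),interpolation=cv2.INTER_CUBIC),cv2.resize(t,(400,400))]);
cv2.imwrite('pics/c2.png',np.vstack([o[:300], cv2.resize(w,(400,300)).repeat(1,1) if 0 else np.hstack([cv2.resize(w,(400,300)),o[300:400].repeat(3,0)[:300,:400]])])[:600])
print(proj('side1.png',[.28,.587,.239]),proj('top1.png',[.28,.587,.239]))
```

```text
[154.13199521 144.80250989] [ 29.59680554 359.88349726]
```

View pics/c2.png

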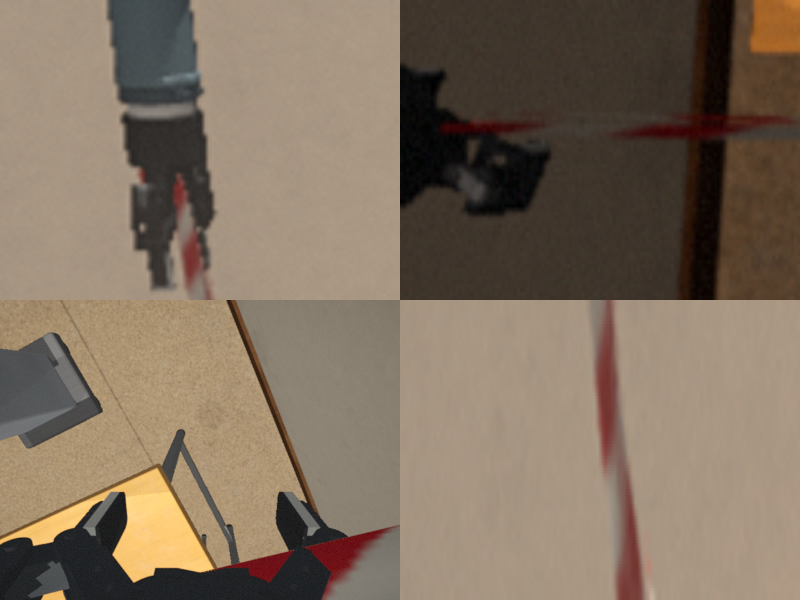

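The barrier tape runs along x≈0.28 at z≈0.2–0.3 and passes through the open gripper. I'll back straight up first, watching the force, then go across.

Emit:
{"api": "send_rows", "payload": {"dp": [[0, 0, -0.3], [0, 0, -0.5], [0, 0, -0.7], [0, 0, -1], [0, 0, -1]], "yaw": [0, 0, 0, 0, 0], "hand": [0, 0, 0, 0, 0]}}

```text
clock: 0.78
tcp_pos: [0.2797, 0.5869, 0.3466]
tool_rot: [0.221, 0.975, 0.001, 0.0]
force: [0.9, -0.1, -0.6]
gripper_width: 1.0
grasp_force: 0.0
```

Emit:
{"api": "send_rows", "payload": {"dp": [[0, 0, 0], [0, 0, 0], [-0.6, -0.55, 0], [-0.95, -0.9, 0], [-0.95, -0.9, 0], [-0.95, -0.9, 0], [-0.95, -0.9, 0], [-0.95, -0.9, 0], [-0.95, -0.9, 0], [-0.95, -0.9, 0]], "yaw": [-0.106, -0.106, 0, 0, 0, 0, 0, 0, 0, 0], "hand": [1, 1, 1, 1, 1, 1, 1, 1, 1, 1]}}

```text
clock: 2.02
tcp_pos: [0.4746, 0.3554, 0.3452]
tool_rot: [0.059, 0.998, 0.0, 0.001]
force: [0.6, 0.2, 0.8]
gripper_width: -0.0
grasp_force: 0.0
```

```bash
cat >> h.py <<'E'
from scipy.spatial.transform import Rotation as R
def to(p):
    s=r.sense(); M=R.from_quat(s['tool_rot']).as_matrix(); print(s['tcp_pos'].round(4), 'units',(M.T@(np.array(p)-s['tcp_pos'])/.03).round(2),'yaw x', np.arctan2(-M[1,0],-M[0,0]).round(3),'F',s['force'].round(1))
E
python3 -c "
from h import *
to([.562,.253,.20])"
```

```text
[0.4746 0.3554 0.3452] units [-3.29 -3.05  4.84] yaw x -0.117 F [0.6 0.2 0.8]
```

Emit:
{"api": "send_rows", "payload": {"dp": [[-0.9, -0.8, 0.5], [-0.9, -0.8, 0.8], [-0.8, -0.8, 0.9], [-0.5, -0.5, 0.9], [-0.2, -0.15, 0.9], [0, 0, 0.6], [0, 0, 0.2], [0, 0, 0]], "yaw": [0, 0, 0, 0, 0, 0, 0, 0], "hand": [1, 1, 1, 1, 1, 1, 1, 1]}}

```text
clock: 3.02
tcp_pos: [0.561, 0.2568, 0.2008]
tool_rot: [0.056, 0.998, 0.0, 0.0]
force: [0.2, -0.0, -0.1]
gripper_width: 0.0
grasp_force: 0.0
```

```bash
python3 -c "
from h import *
to([.562,.253,.10])
snap('wrist','w1.png')
print(proj('w1.png',[.5657,.2526,.087]))
snap('top','t2.png')
a=cv2.imread('pics/t2.png')[160:270,130:250]
b=cv2.imread('pics/w1.png')
cv2.imwrite('pics/c3.png',np.hstack([cv2.resize(b,(480,360)),cv2.resize(a,(320,360))]))
"
```

```text
[0.561  0.2568 0.2008] units [-0.05 -0.12  3.36] yaw x -0.112 F [ 0.2 -0.  -0.1]
[314.87426514 244.30823047]
```

View pics/c3.png

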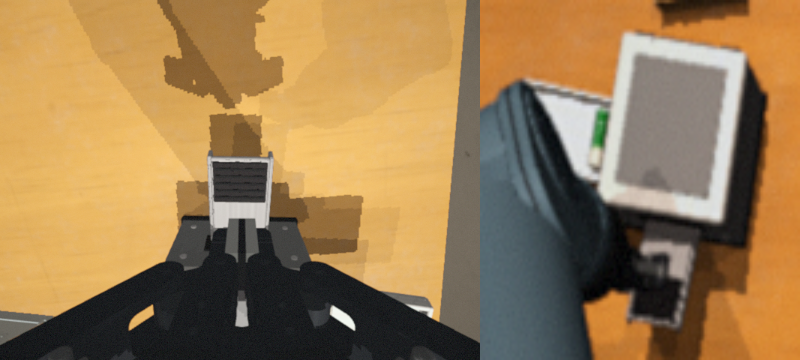

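The wrist view shows the pad at about (319,243) full-scale against a predicted (315,244), so the fingers are within 2–3 mm of its centre line. Next I descend to just above it, then press.

Emit:
{"api": "send_rows", "payload": {"dp": [[0, -0.05, 0.6], [0, 0, 0.9], [0, 0, 0.9], [0, 0, 0.5], [0, 0, 0.2], [0, 0, 0.1], [0, 0, 0]], "yaw": [0, 0, 0, 0, 0, 0, 0], "hand": [1, 1, 1, 1, 1, 1, 1]}}

```text
clock: 4.0
tcp_pos: [0.5613, 0.255, 0.1049]
tool_rot: [0.056, 0.998, 0.0, 0.0]
force: [-0.3, -0.0, 0.0]
gripper_width: 0.003
grasp_force: 0.0
```

Emit:
{"api": "send_rows", "payload": {"dp": [[0, 0, 0.1], [0, 0, 0.1], [0, 0, 0.1], [0, 0, 0.1]], "yaw": [0, 0, 0, 0], "hand": [1, 1, 1, 1]}}

```text
clock: 4.5
tcp_pos: [0.5607, 0.255, 0.0924]
tool_rot: [0.056, 0.998, 0.0, -0.0]
force: [-1.1, -0.8, 4.8]
gripper_width: 0.001
grasp_force: 1.8
```

Emit:
{"api": "send_rows", "payload": {"dp": [[0, 0, 0.12], [0, 0, 0.12], [0, 0, 0.12], [0, 0, 0.12], [0, 0, 0.12], [0, 0, 0.12], [0, 0, 0.12], [0, 0, 0.1], [0, 0, 0.08]], "yaw": [0, 0, 0, 0, 0, 0, 0, 0, 0], "hand": [1, 1, 1, 1, 1, 1, 1, 1, 1]}}

```text
clock: 5.62
tcp_pos: [0.5617, 0.2547, 0.0617]
tool_rot: [0.056, 0.998, 0.0, 0.001]
force: [1.1, 0.9, 2.7]
gripper_width: 0.003
grasp_force: 1.1
```

Emit:
{"api": "send_rows", "payload": {"dp": [[0, 0, 0.05], [0, 0, 0.05], [0, 0, 0]], "yaw": [0, 0, 0], "hand": [1, 1, 1]}}

```text
clock: 6.0
tcp_pos: [0.5609, 0.2545, 0.0585]
tool_rot: [0.056, 0.998, -0.0, -0.0]
force: [-0.1, 0.1, 1.6]
gripper_width: -0.0
grasp_force: 0.6
```

Emit:
{"api": "send_rows", "payload": {"dp": [[0, 0, 0.04], [0, 0, 0.04], [0, 0, 0]], "yaw": [0, 0, 0], "hand": [1, 1, 1]}}

```text
clock: 6.38
tcp_pos: [0.5611, 0.2546, 0.0579]
tool_rot: [0.056, 0.998, -0.0, 0.0]
force: [-4.7, -2.3, 16.0]
gripper_width: 0.002
grasp_force: 8.5
```

Emit:
{"api": "send_rows", "payload": {"dp": [[0, 0, 0.04], [0, 0, 0.04], [0, 0, 0]], "yaw": [0, 0, 0], "hand": [1, 1, 1]}}

```text
clock: 6.75
tcp_pos: [0.5613, 0.2547, 0.0575]
tool_rot: [0.056, 0.998, 0.0, 0.0]
force: [-9.9, -4.5, 33.7]
gripper_width: -0.0
grasp_force: 17.8
```

```bash
python3 -c "
from h import *
snap('side','s3.png');snap('top','t3.png')
a=cv2.imread('pics/t3.png')[150:270,120:250];b=cv2.imread('pics/s3.png')[150:250,230:360]
cv2.imwrite('pics/c4.png',np.hstack([cv2.resize(a,(400,370),interpolation=2),cv2.resize(b,(400,370),interpolation=2)]))
print(r.sense()['force'],r.sense()['tcp_pos'])
"
```

```text
[-9.97336553 -5.08601089 34.05055568] [0.5612458 0.254664  0.0575052]
```

View pics/c4.png

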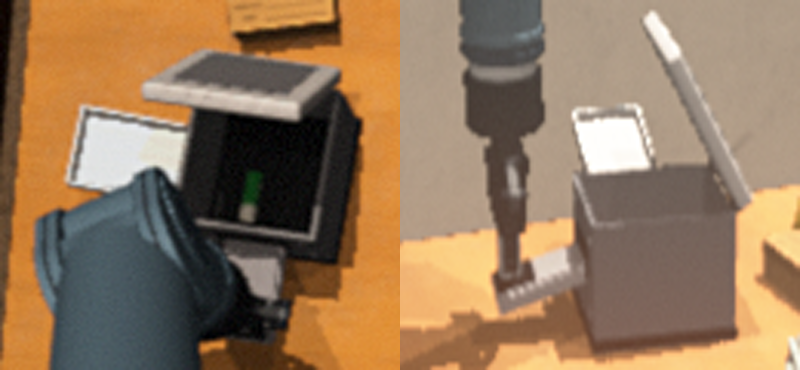

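The lever is at its stop, the lid stands wide open, and the battery lies inside the bin (left crop, about (253,195)). Now I ease the lever up slowly.

Emit:
{"api": "send_rows", "payload": {"dp": [[0, 0, -0.05], [0, 0, -0.05], [0, 0, -0.05], [0, 0, -0.05], [0, 0, -0.05], [0, 0, -0.05], [0, 0, -0.05], [0, 0, -0.05], [0, 0, -0.05], [0, 0, -0.05]], "yaw": [0, 0, 0, 0, 0, 0, 0, 0, 0, 0], "hand": [1, 1, 1, 1, 1, 1, 1, 1, 1, 1]}}

```text
clock: 8.1
tcp_pos: [0.5608, 0.255, 0.069]
tool_rot: [0.056, 0.998, 0.0, -0.0]
force: [-2.2, 0.8, 1.8]
gripper_width: 0.003
grasp_force: 1.1
```

Emit:
{"api": "send_rows", "payload": {"dp": [[0, 0, -0.05], [0, 0, -0.05], [0, 0, -0.05], [0, 0, -0.05], [0, 0, -0.05], [0, 0, -0.05], [0, 0, -0.05], [0, 0, -0.05], [0, 0, -0.05], [0, 0, -0.05]], "yaw": [0, 0, 0, 0, 0, 0, 0, 0, 0, 0], "hand": [1, 1, 1, 1, 1, 1, 1, 1, 1, 1]}}

```text
clock: 9.35
tcp_pos: [0.5615, 0.2549, 0.0842]
tool_rot: [0.056, 0.998, 0.0, 0.001]
force: [-0.2, 1.2, 2.5]
gripper_width: -0.002
grasp_force: 1.3
```

Emit:
{"api": "send_rows", "payload": {"dp": [[0, 0, -0.04], [0, 0, -0.04], [0, 0, -0.04], [0, 0, -0.04], [0, 0, -0.03], [0, 0, -0.03], [0, 0, -0.03], [0, 0, -0.03], [0, 0, -0.03], [0, 0, -0.03]], "yaw": [0, 0, 0, 0, 0, 0, 0, 0, 0, 0], "hand": [1, 1, 1, 1, 1, 1, 1, 1, 1, 1]}}

```text
clock: 10.6
tcp_pos: [0.5609, 0.2547, 0.0941]
tool_rot: [0.056, 0.998, -0.0, -0.0]
force: [2.4, -0.3, 2.6]
gripper_width: -0.002
grasp_force: 1.5
```

Emit:
{"api": "send_rows", "payload": {"dp": [[0, 0, -0.02], [0, 0, -0.02], [0, 0, -0.02], [0, 0, -0.02], [0, 0, -0.02], [0, 0, -0.02], [0, 0, -0.02], [0, 0, -0.02], [0, 0, -0.02], [0, 0, -0.02]], "yaw": [0, 0, 0, 0, 0, 0, 0, 0, 0, 0], "hand": [1, 1, 1, 1, 1, 1, 1, 1, 1, 1]}}

```text
clock: 11.85
tcp_pos: [0.5603, 0.2548, 0.0998]
tool_rot: [0.056, 0.998, -0.0, -0.001]
force: [-0.7, 0.0, -0.1]
gripper_width: -0.007
grasp_force: 0.0
```

Contact is lost at z≈0.1, where the lever sits when up. I'll retreat clear and check.

Emit:
{"api": "send_rows", "payload": {"dp": [[0, 0, -0.05], [0, 0, -0.1], [0, 0, -0.3], [0, 0, -0.8], [0, 0, -0.9], [0, 0, -0.9], [0, 0, -0.5], [0, 0, 0], [0, 0, 0]], "yaw": [0, 0, 0, 0, 0, 0, 0, 0, 0], "hand": [1, 1, 1, 1, 1, 1, 1, 1, 1]}}

```text
clock: 12.98
tcp_pos: [0.5603, 0.2546, 0.2056]
tool_rot: [0.056, 0.998, -0.0, -0.001]
force: [-0.5, 0.5, -0.3]
gripper_width: -0.003
grasp_force: 0.0
```

```bash
python3 -c "
from h import *
snap('side','s4.png');snap('top','t4.png')
a=cv2.imread('pics/t4.png')[150:270,120:250];b=cv2.imread('pics/s4.png')[150:250,230:360]
cv2.imwrite('pics/c5.png',np.hstack([cv2.resize(a,(400,370),interpolation=2),cv2.resize(b,(400,370),interpolation=2)]))
print(r.sense()['force'],r.sense()['tcp_pos'])
"
```

```text
[ 0.33476165 -0.28117827 -0.46903906] [0.56021116 0.25449651 0.20536807]
```

View pics/c5.png

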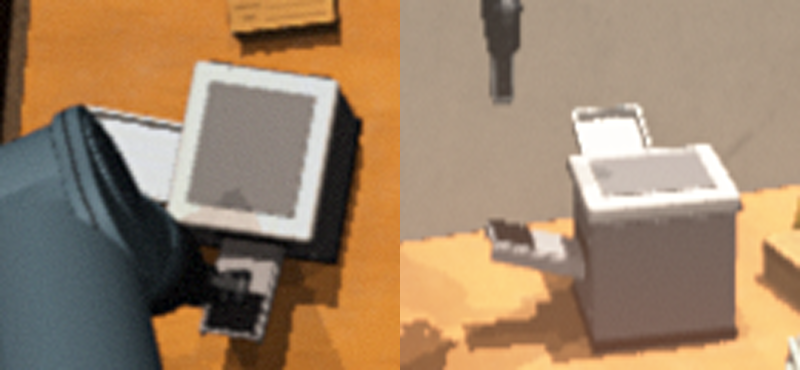

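The lid is fully shut, the lever is up, the ramp is empty and the fingers are clear, so I'm handing in.

```bash
python3 -c "
from h import *
print(r.close_job())"
```

```text
the job is handed in; nothing more can be done
None
```

The battery rolled into the bin by itself with the lever pressed to its stop; I then let the lever up over about 5 s, the lid is fully shut, the arm is clear, and the job was handed in at about 13 s (no verdict was returned).

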